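# Select a filter on the colorimeter and start a reading

## Task

With a fingertip, push the upright tab of the colorimeter's filter wheel round until it points at the middle of the label with three dots, then press the round read key all the way down and let it come back up. Only push the tab, do not pinch it; do not press the key before the tab points at that label, and leave the beaker, the cup and the bottle where they stand.

Things in the scene. Friction and masses are not known exactly. Their poses are not given: they have to be found in the camera images.
- colorimeter: low white instrument fixed to the bench, 220 x 230 mm, flat grey deck 40 mm above the bench; origin at bench height on the filter wheel's vertical axis; x points from the label side (near the robot) to the sample well side (far), z up. The capped sample well, 60 mm across and 34 mm above the deck, is at x = 80, y = 50 mm, the read key at x = 78, y = -70 mm
- filter_wheel (a joint): angle of the black filter wheel, rad, -1.6 to 1.6; 0 when the tab points along the colorimeter's -x axis, positive counter-clockwise from above: at q the tab lies toward (-cos q, -sin q) in the colorimeter's frame. The label places are at q = -1.3, -0.7, 0.7, 1.3; which label is where varies. No detents: it turns against friction (about 2 N at the tab) and stays where it is left
- wheel_center (a point): on the wheel's axis, at the top face of the black wheel (94 mm across), 52 mm above the bench
- tab_top (a point): centre of the top of the aluminium tab that stands up at the wheel's rim: 12 mm thick across the push, 18 mm along the radius, its middle 55 mm from the axis; it stands from 52 to 86 mm above the bench (top at 86 mm)
- pointer_mark (a point): the point 84 mm from the wheel's axis straight out past the tab, on the circle of the label centres; it turns with the wheel. It is over the centre of a label when the tab points at the middle of that label
- label_one: white round label disc, 36 mm across and 3 mm thick, with one dot on top (dots 8 mm across); origin at the centre of its underside, which lies on the colorimeter's deck, 84 mm from the wheel's axis. Fixed
- label_two: white round label disc, 36 mm across and 3 mm thick, with two dots on top (dots 8 mm across); origin at the centre of its underside, which lies on the colorimeter's deck, 84 mm from the wheel's axis. Fixed
- label_three: white round label disc, 36 mm across and 3 mm thick, with three dots in a triangle on top (dots 8 mm across); origin at the centre of its underside, which lies on the colorimeter's deck, 84 mm from the wheel's axis. Fixed. This is the label to select
- label_four: white round label disc, 36 mm across and 3 mm thick, with four dots in a square on top (dots 8 mm across); origin at the centre of its underside, which lies on the colorimeter's deck, 84 mm from the wheel's axis. Fixed
- read_key (a joint): travel of the read key, m: 0 up, 0.006 fully down; a spring returns it; fully down takes 5 N
- read_key_top (a point): centre of the top of the round white read key, 28 mm across, in a black surround on the colorimeter's deck; it is pressed straight down
- beaker: clear glass beaker, 56 mm across and 70 mm tall; loose bystander to be left alone; origin at the centre of its underside
- cup: specimen cup with a wide screw lid, 62 mm across and 68 mm tall; loose bystander to be left alone; origin at the centre of its underside
- bottle: small brown reagent bottle with a screw cap, 44 mm across and 89 mm tall; loose bystander to be left alone; origin at the centre of its underside

How it is judged:
On the way, in this order (a step that is already met when the one before it is completed fails the run):
1. the tab points at the label with three dots (pointer mark within 9 mm of its centre) (horizontal distance between pointer_mark and label_three below 0.009 m), for 0.3 s.
2. the read key is pressed down (4.5 mm or more of its 6 mm) (value of joint read_key above 0.0045 m and horizontal distance between pointer_mark and label_three below 0.009 m), for 0.05 s.
At the end, for the whole second after the job is handed in: The pointer mark is within 9 mm (level distance) of the centre of the three-dot label, the wheel is at rest, the read key has come back up (within 1.5 mm), and the beaker, cup and bottle stand upright within 15 mm of where they were (horizontal distance between pointer_mark and label_three below 0.009 m and value of joint read_key below 0.0015 m and velocity of joint filter_wheel between -0.05 and 0.05 rad/s and distance of each of beaker, cup, bottle from where it was at the start of the episode below 0.015 m and angle between each of beaker, cup, bottle's own z axis and vertical below 0.1 rad); the robot touches nothing.
It fails at once if the read key is pressed (more than 3 mm) while the tab does not point at the three-dot label (pointer mark more than 9 mm off) (value of joint read_key above 0.003 m and horizontal distance between pointer_mark and label_three above 0.009 m).
It fails at once if the tab is pinched: the fingers press on both of its halves at once with more than 2 N each (contact force between the fingers and filter_wheel_c3 above 2 N and contact force between the fingers and filter_wheel_c4 above 2 N).
It fails at once if the beaker is pushed, lifted or carried more than 15 mm (distance of beaker from where it was at the start of the episode above 0.015 m).
It fails at once if the cup is pushed, lifted or carried more than 15 mm (distance of cup from where it was at the start of the episode above 0.015 m).
It fails at once if the bottle is pushed, lifted or carried more than 15 mm (distance of bottle from where it was at the start of the episode above 0.015 m).
It also fails if it takes over 43 s, if anything falls off the work surface, if the arm or the gripper's body presses on something with over 40 N, if the wrist force passes 120 N, or if a joint passes its speed limit or range.

## Robot

A 7-joint arm with a two-finger parallel gripper is mounted at the origin on a cart in front of the work surface, level with it; the furniture and walls round the work are solid. World frame = base frame: x ahead of the robot, y to its left, z up, the work surface at z = 0. Lengths are in m, angles in rad, forces in N, time in s.
With the tool pointing down it reaches from about 0.4 to 0.875 m from the base axis. Payload 19.3 kg.
Tool frame: the origin (TCP) lies at the very end of the fingers, on their centre line; the grasp point (between the pads) lies 19 mm behind it; z points along the fingers, y is the direction in which the jaws open and shut (so a half turn about z gives the same grasp; the last joint's range is limited). The gripper opens to 85 mm and grips with 20 to 120 N. Pads are 22 mm wide; open, the fingers measure 114 mm over their backs; the gripper's body (76 mm by 85 mm) begins 54 mm behind the grasp point. The pads swing forward as they close: fully open they stand 13 mm farther back than shut.
Start: joints at [-1.363, 0.521, -0.036, 1.599, 0.021, 1.021, -0.113], TCP at [0.171, 0.601, 0.231] pointing down, gripper open.
Joint ranges: [-2.91, 2.91], [-0.3, 2.13], [-1.5, 1.42], [0.17, 2.43], [-1.26, 4.41], [0.16, 1.93], [-2.52, 2.52]. Speed limits (rad/s): [1.89, 1.89, 2.39, 2.39, 3.01, 3.01, 3.01].

## Interface

Orientations are given as [roll, pitch, yaw] about the fixed x, y, z axes, in that order (R = Rz(yaw) Ry(pitch) Rx(roll)).
In Python, from workcell import telemetry, imaging, ticket gives the robot as it stands.
- The arm moves only by the tool carry_out, never from a script. Its argument "series" is a list of rows, each a list of 7 numbers: the shift along the tool's x, y, z in m, then the turn, a rotation vector about the tool's x, y, z in rad, then the closure in counts, from 0 (fully open) to 255 (shut). In form: [[tx, ty, tz, ax, ay, az, jaw], ...]. A call has 1 to 10 rows; each row is the pose to reach, as a shift and turn from the pose commanded when the call began, along the tool's axes at that moment; what a row does not reach only later rows make up. A row lasts 1/8 s, in which the tool goes at most 62.5 mm and 10.7 degrees, less where a joint would pass 70% of its speed; a pose out of reach is approached as far as the arm can. A call with a gripper value outside its range is refused whole. The fingers move at their own pace and stop on an object; "force" is the grip in N (left out, the last holds). Time passes only in rows, so rows that repeat a pose let the fingers close. It gives the time, the measured TCP pose, the force and the opening at its end, in the units of the state.
- telemetry.observe(): the state, without advancing time (a new reading comes with each control period).
- imaging.grab_frame(name): name is "scene" or "side" or "wrist"; returns (picture, depth): 480x640x3 uint8, blue, green, red; 480x640 float32, m along the optical axis (not along the pixel's ray), 0 where there is no reading.
- imaging.camera_info(name): a dict with "mtx" (3x3 intrinsics, pixels), "dist_coeffs" ([k1, k2, p1, p2, k3] as OpenCV has them; the pictures are not rectified), "extrinsics" (4x4, takes a point from camera to world coordinates); the wrist camera has in their place "hand_eye" (4x4, takes a point from camera to tool coordinates, whose origin is the TCP and whose axes are the flange's). Camera axes: x right, y down, z forward; pixel columns grow to the right and rows downward; lengths in m; the calibration is good to about 2 mm. A picture is of the moment at which its call begins: read the wrist's pose just before it. camera_info takes no time and is no camera call.
- ticket.job_done(): hands the job in, once; it reports no verdict.
The state is a dict: "clock": time; "qpos": joint angles; "qd": joint speeds; "joint_efforts": joint torques, N m; "position": TCP position; "tool_rot": TCP orientation; "force": force on the tool from outside, world axes, zero at the start; "moment": the same for the moment, N m; "grip_width": finger opening in m.
Only numpy, scipy, OpenCV 4.12 (cv2) and the standard library are available. Lean on these libraries where they do the work, as an engineer would, in place of code of your own. Each camera call takes 0.05 s, during which the arm holds its last target.

## Working session

There is one attempt and no reset: what is moved stays moved. The work goes in short steps, Python scripts to look and compute and a tool call to move; the robot and the scene stay as the last step left them, time stands still between calls to the robot, and variables do not carry over. Pictures are saved under pics/ and viewed, and the job is handed in when it is done.

Besides the shell and the picture viewer there is one more tool, called after "Emit:" by a JSON object that holds its "name" and its "arguments", one argument or row to a line. carry_out: Moves the arm, as the interface text tells. Its arguments: {"type":"object","properties":{"series":{"type":"array"},"force":{"type":"number"}},"required":["series"]}

```bash
mkdir -p pics; ls
cat > h.py <<'E'
import numpy as np, cv2, json
from workcell import telemetry, imaging, ticket
E
python3 - <<'E'
from h import *
s=telemetry.observe()
print(s)
for n in ["scene","side"]:
    p,d=imaging.grab_frame(n); cv2.imwrite(f"pics/{n}0.png",p); np.savez(f"{n}0.npz",p=p,d=d)
    print(n,imaging.camera_info(n))
print(imaging.camera_info("wrist"))
E
```

```text
pics
{'clock': 0.0, 'qpos': array([-1.36320597,  0.5219973 , -0.03630017,  1.60000037,  0.02117576,
        1.0210735 , -0.11281104]), 'qd': array([ 0.00074237, -0.00103042, -0.00013219,  0.0004652 ,  0.0006701 ,
        0.00143424, -0.00010726]), 'joint_efforts': array([ 5.58777883e-04, -9.27102613e+01,  1.98003665e+00, -3.69913960e+01,
        1.79074123e-02,  8.46064853e-03,  5.66755347e-06]), 'position': array([0.1713484 , 0.60071333, 0.23073917]), 'tool_rot': array([-3.14050047e+00,  7.01101924e-05,  2.86374490e+00]), 'force': array([-0.14320451, -0.5213413 , -0.13886305]), 'moment': array([ 0.08984637,  0.02286347, -0.01086448]), 'grip_width': 0.08527971539264909}
scene {'mtx': array([[450.76961625,   0.        , 323.10351251],
       [  0.        , 450.76961625, 239.34762728],
       [  0.        ,   0.        ,   1.        ]]), 'dist_coeffs': array([-0.08994843,  0.        ,  0.        ,  0.        ,  0.        ]), 'extrinsics': array([[-0.79739493, -0.30230501,  0.52227675,  0.13536405],
       [-0.60334088,  0.4164176 , -0.68012952,  0.42051791],
       [-0.01187867, -0.857
[... 509 characters left out ...]
806, -0.68919948,  0.68500793],
       [ 0.        ,  0.        ,  0.        ,  1.        ]])}
{'mtx': array([[381.41672254,   0.        , 318.88070646],
       [  0.        , 381.41672254, 243.55834373],
       [  0.        ,   0.        ,   1.        ]]), 'dist_coeffs': array([-0.06428449,  0.        ,  0.        ,  0.        ,  0.        ]), 'hand_eye': array([[ 2.45663780e-04, -9.54742842e-01, -2.97432421e-01,
         7.57564912e-02],
       [ 9.99999968e-01,  2.17999380e-04,  1.26181350e-04,
         1.05905831e-03],
       [-5.56306573e-05, -2.97432442e-01,  9.54742866e-01,
        -1.42058526e-01],
       [ 0.00000000e+00,  0.00000000e+00,  0.00000000e+00,
         1.00000000e+00]])}
```

View pics/scene0.png

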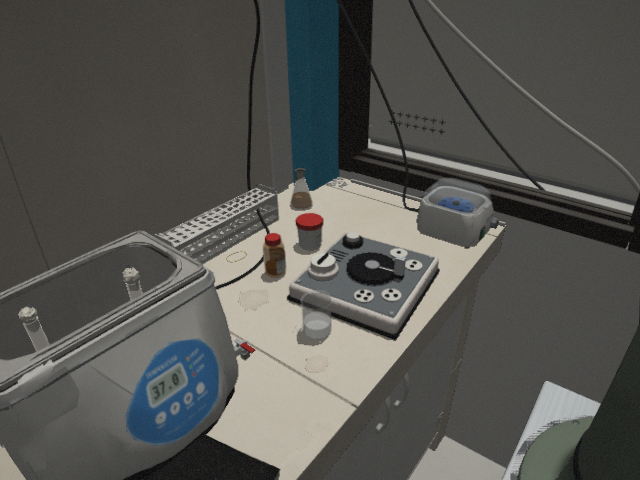

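View pics/side0.png

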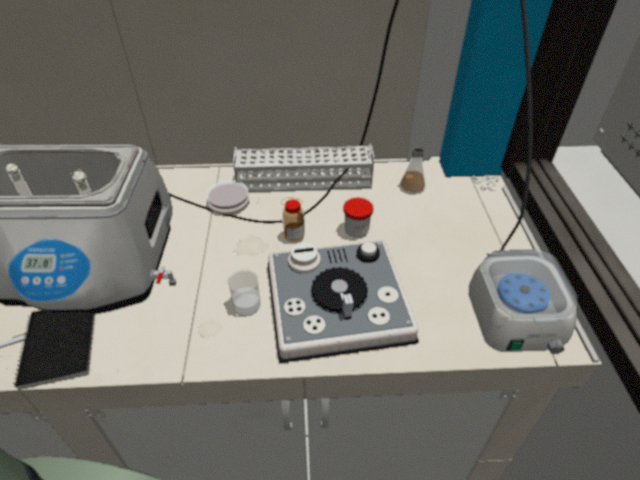

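Run:
```python
from h import *
a=np.load("side0.npz")['p'][225:365,220:430]; b=np.load("scene0.npz")['p'][220:340,260:450]
cv2.imwrite("pics/zs.png",cv2.resize(a,(800,533),interpolation=cv2.INTER_CUBIC))
cv2.imwrite("pics/zc.png",cv2.resize(b,(800,505),interpolation=cv2.INTER_CUBIC))
```

```text
(no output)
```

View pics/zs.png

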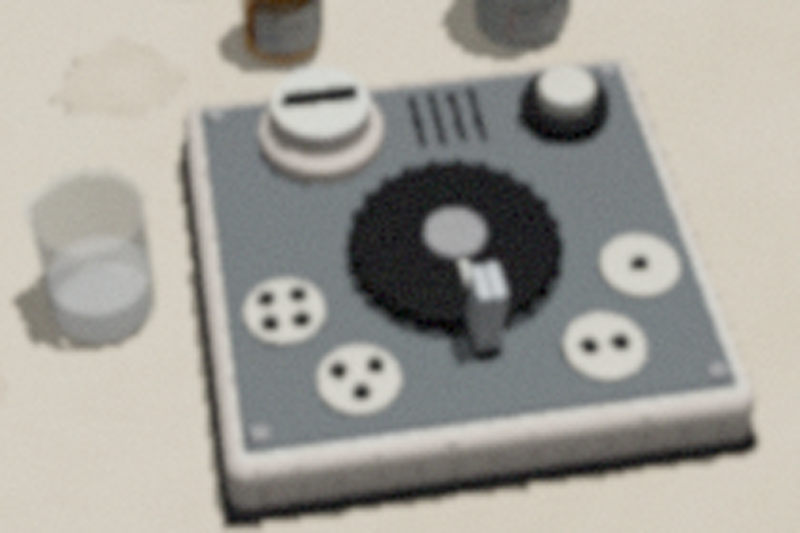

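View pics/zc.png

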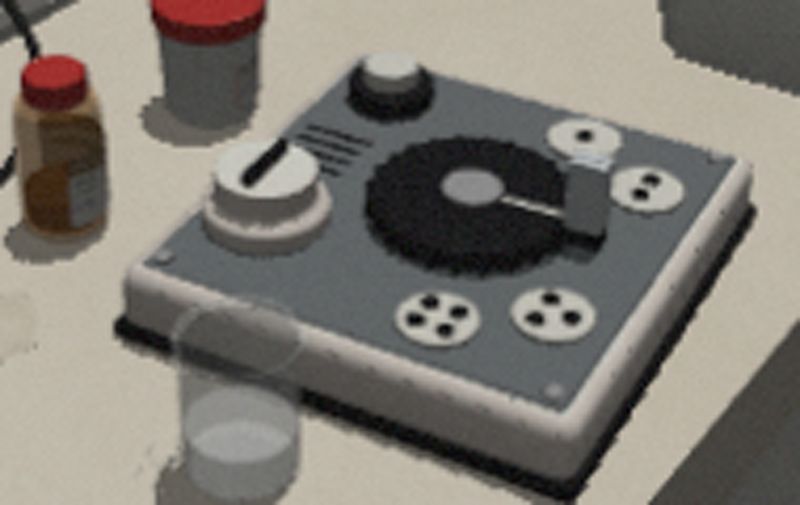

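```bash
cat >> h.py <<'E'
def ray(n,uv,ci=None,T=None):
    ci=ci or imaging.camera_info(n); T=ci["extrinsics"] if T is None else T
    x=cv2.undistortPoints(np.array([[uv]],float),ci["mtx"],ci["dist_coeffs"])[0,0]
    d=T[:3,:3]@np.array([x[0],x[1],1]); return T[:3,3],d/np.linalg.norm(d)
def plane(r,z): o,d=r; return o+d*(z-o[2])/d[2]
def tri(r1,r2):
    A=np.stack([r1[1],-r2[1]],1); s=np.linalg.lstsq(A,r2[0]-r1[0],rcond=None)[0]
    a=r1[0]+s[0]*r1[1]; b=r2[0]+s[1]*r2[1]; return (a+b)/2,np.linalg.norm(a-b)
def whites(p,roi,th=150,amin=60):
    g=p.min(2); x0,y0,x1,y1=roi
    m=np.zeros(g.shape,np.uint8); m[y0:y1,x0:x1]=(g[y0:y1,x0:x1]>th)*255
    m=cv2.morphologyEx(m,cv2.MORPH_CLOSE,np.ones((5,5)))
    out=[]
    for c in cv2.findContours(m,cv2.RETR_EXTERNAL,cv2.CHAIN_APPROX_NONE)[0]:
        if cv2.contourArea(c)>amin:
            e=cv2.fitEllipse(c); out.append((np.round(e[0],1),np.round(e[1],1),cv2.contourArea(c)))
    return out
E
python3 - <<'E'
from h import *
for n,roi in (("side",(270,240,415,340)),("scene",(290,225,445,320))):
    p=np.load(n+"0.npz")['p']
    for th in (130,160):
        print(n,th); [print(w) for w in whites(p,roi,th)]
E
```

```text
side 130
(array([342.8, 288. ]), array([112.2, 170.1]), 13424.5)
side 160
(array([313.8, 323.9]), array([17.7, 21.5]), 296.5)
(array([378.5, 315.3]), array([16.7, 21.4]), 278.5)
(array([342.3, 290.3]), array([10.1, 26.3]), 139.0)
(array([340.8, 289.8]), array([109. , 155.6]), 4015.0)
scene 130
(array([303.4, 313.5]), array([13.5, 46.4]), 280.5)
(array([390.9, 294.2]), array([11.4, 19.4]), 171.0)
(array([368.5, 268.2]), array([ 89.1, 152.8]), 5328.5)
scene 160
(array([295.1, 312.4]), array([12.4, 16.6]), 145.0)
(array([363.7, 295.5]), array([ 9.8, 17.8]), 117.5)
(array([391. , 294.1]), array([10.1, 18.4]), 145.0)
(array([368.2, 269.1]), array([ 90.6, 151.5]), 4175.5)
```

Run:
```python
from h import *
S={"four":(294,306),"three":(314,324),"two":(379,316),"one":(388,294)}
C={"four":(364,295),"three":(391,294),"two":(413,265),"one":(399,253)}
def loc(p,uv,rx=13,ry=11):
    g=p.min(2); x,y=uv; m=(g[y-ry:y+ry+1,x-rx:x+rx+1]>150).astype(np.uint8)*255
    m=cv2.morphologyEx(m,cv2.MORPH_CLOSE,np.ones((5,5)))
    n,l,st,c=cv2.connectedComponentsWithStats(m); k=l[ry,rx] or 1+np.argmax(st[1:,4])
    return c[k]+[x-rx,y-ry],st[k]
ps={n:np.load(n+"0.npz")['p'] for n in("side","scene")}
P={}
for k in S:
    a,sa=loc(ps["side"],S[k]); b,sb=loc(ps["scene"],C[k])
    r1,r2=ray("side",a),ray("scene",b); t,e=tri(r1,r2)
    P[k]=plane(r1,.043)
    print(k,a,sa,b,sb,"tri",t.round(4),round(e,4),"pl",P[k].round(4),plane(r2,.043).round(4))
# frame fit: colorimeter pose from side-plane points
q={"one":1.3,"two":.7,"three":-.7,"four":-1.3}
M=np.array([[-.084*np.cos(q[k]),-.084*np.sin(q[k])] for k in P]); W=np.array([P[k][:2] for k in P])
for w in (W,):
    H=(M-M.mean(0)).T@(w-w.mean(0)); th=np.arctan2(H[0,1]-H[1,0],H[0,0]+H[1,1])
    R=np.array([[np.cos(th),-np.sin(th)],[np.sin(th),np.cos(th)]]); t=w.mean(0)-R@M.mean(0)
    print("yaw",th,"org",t,"res",(w-(M@R.T+t)).round(4))
    for nm,l in (("three",M[list(P).index("three")]),("key",(.078,-.07)),("well",(.08,.05))): print(nm,R@np.array(l)+t)
    np.savez("pose.npz",R=R,t=t)
tab=tri(ray("side",(347.5,297.5)),ray("scene",(400,257)))
print("tabtop",tab, plane(ray("side",(347.7,297)),.086))
```

```text
four [294.72413793 306.02194357] [  3   3  24  17 319] [363.51955307 295.20111732] [  3   6  20  12 179] tri [ 0.4673 -0.1277  0.0428] 0.0006 pl [ 0.4676 -0.1277  0.043 ] [ 0.4668 -0.1272  0.043 ]
three [313.66157761 323.96692112] [  0   0  27  23 393] [391.01714286 294.12571429] [  4   6  19  12 175] tri [ 0.4284 -0.1581  0.0437] 0.0002 pl [ 0.4291 -0.1581  0.043 ] [ 0.4287 -0.1587  0.043 ]
two [378.03954802 314.74858757] [  0   0  24  20 354] [410.67058824 262.68235294] [  0   0  22  16 170] tri [ 0.4441 -0.2656  0.0444] 0.0043 pl [ 0.4425 -0.2654  0.043 ] [ 0.4475 -0.2695  0.043 ]
one [389.29494382 292.92696629] [  0   0  27  20 356] [401.2057971 250.1884058] [  0   0  27  23 345] tri [ 0.4808 -0.2893  0.0506] 0.0017 pl [ 0.4882 -0.2913  0.043 ] [ 0.4851 -0.2994  0.043 ]
yaw 0.11923017956427037 org [ 0.4998978  -0.20546907] res [[-0.0004  0.0001]
 [-0.0006  0.0013]
 [-0.      0.0014]
 [ 0.001  -0.0028]]
three [ 0.4296704  -0.15938098]
key [ 0.58567039 -0.26569416]
well [ 0.57338245 -0.14630821]
tabtop (array([ 0.44447755, -0.21296506,  0.08787077]), np.float64(0.0005860243018173974)) [ 0.44739681 -0.21364144  0.086     ]
```

Run:
```python
from h import *
ci=imaging.camera_info("side"); d=np.load("side0.npz")['d']
v,u=np.mgrid[0:480:2,0:640:2]; uv=np.stack([u.ravel(),v.ravel()],1).astype(float)
x=cv2.undistortPoints(uv[:,None],ci["mtx"],ci["dist_coeffs"])[:,0]; z=d[::2,::2].ravel()
P=(np.c_[x,np.ones(len(x))]*z[:,None])@ci["extrinsics"][:3,:3].T+ci["extrinsics"][:3,3]
P=P[z>0]
for y0 in np.arange(-.5,.5,.1):
  r=[]
  for x0 in np.arange(0,1.0,.1):
    s=P[(P[:,0]>=x0)&(P[:,0]<x0+.1)&(P[:,1]>=y0)&(P[:,1]<y0+.1)]
    r.append("%.2f"%np.percentile(s[:,2],99) if len(s)>5 else "-")
  print("y%.1f"%y0,r)
ci=imaging.camera_info("scene"); d=np.load("scene0.npz")['d']
x=cv2.undistortPoints(uv[:,None],ci["mtx"],ci["dist_coeffs"])[:,0]; z=d[::2,::2].ravel()
P=(np.c_[x,np.ones(len(x))]*z[:,None])@ci["extrinsics"][:3,:3].T+ci["extrinsics"][:3,3]; P=P[z>0]
for y0 in np.arange(-.5,.7,.1):
  r=[]
  for x0 in np.arange(0,1.0,.1):
    s=P[(P[:,0]>=x0)&(P[:,0]<x0+.1)&(P[:,1]>=y0)&(P[:,1]<y0+.1)]
    r.append("%.2f"%np.percentile(s[:,2],99) if len(s)>5 else "-")
  print("scene y%.1f"%y0,r)
```

```text
y-0.5 ['-', '-', '-', '0.11', '0.12', '0.12', '0.00', '0.00', '0.39', '0.37']
y-0.4 ['-', '-', '-', '0.00', '0.04', '0.04', '0.01', '0.00', '0.38', '0.37']
y-0.3 ['-', '-', '-', '0.03', '0.08', '0.06', '0.07', '0.07', '0.08', '0.38']
y-0.2 ['-', '-', '-', '0.04', '0.05', '0.07', '0.09', '0.04', '0.07', '0.38']
y-0.1 ['0.40', '-', '-', '0.00', '0.06', '0.07', '0.01', '0.03', '0.08', '0.38']
y-0.0 ['0.44', '-', '-', '0.00', '0.00', '0.06', '0.00', '0.03', '0.08', '0.38']
y0.1 ['-', '-', '-', '0.00', '0.15', '0.23', '0.23', '0.18', '0.01', '0.38']
y0.2 ['-', '-', '-', '0.02', '0.17', '0.23', '0.23', '-', '-', '0.38']
y0.3 ['-', '-', '-', '0.01', '0.14', '0.23', '0.23', '-', '-', '0.38']
y0.4 ['-', '-', '-', '-', '-0.16', '-', '-', '-', '-', '0.37']
scene y-0.5 ['-', '-', '-', '0.11', '0.12', '0.12', '0.00', '0.49', '0.49', '0.49']
scene y-0.4 ['-', '-', '-', '0.00', '0.04', '0.04', '0.00', '0.00', '0.49', '0.50']
scene y-0.3 ['-', '-', '-', '0.03', '0.09', '0.06', '0.07', '0.07', '0.08', '0.50']
scene y-0.2 ['0.01', '0.00', '-', '0.04', '0.05', '0.07', '0.09', '0.05', '0.07', '0.51']
scene y-0.1 ['0.19', '0.02', '-', '0.01', '0.07', '0.07', '0.01', '0.01', '0.09', '0.52']
scene y-0.0 ['0.29', '0.02', '-', '0.00', '0.00', '0.04', '0.00', '-', '0.09', '0.53']
scene y0.1 ['-', '-', '-', '0.00', '0.16', '0.23', '0.23', '-', '-', '0.53']
scene y0.2 ['-', '-', '-', '0.02', '0.17', '0.23', '0.23', '-', '-', '0.33']
scene y0.3 ['-', '-', '-', '-', '0.15', '0.23', '0.23', '-', '-', '-']
scene y0.4 ['-', '-', '-', '-', '-', '0.20', '0.00', '0.00', '-', '-']
scene y0.5 ['-', '-', '-', '-', '-', '-', '-', '-', '-', '-']
scene y0.6 ['-', '-', '-', '-', '-', '-', '-', '-', '-', '-']
```

```bash
cat >> h.py <<'E'
from scipy.spatial.transform import Rotation as Ro
def cur():
    s=telemetry.observe(); return np.array(s["position"]),Ro.from_euler("xyz",s["tool_rot"])
def rel(pts,yaws=None):
    p,R=cur()
    for i,w in enumerate(pts):
        d=R.inv().apply(np.array(w)-p); rv=np.zeros(3)
        if yaws is not None: rv=(R.inv()*Ro.from_euler("xyz",[np.pi,0,yaws[i]])).as_rotvec()
        print(w,"->",d.round(4),rv.round(3))
E
python3 - <<'E'
from h import *
rel([(.17,.60,.34),(.30,.47,.36),(.42,.29,.36),(.46,.1,.36),(.47,-.1,.34),(.44,-.27,.28)])
E
```

```text
(0.17, 0.6, 0.34) -> [ 0.0011 -0.0012 -0.1092] [0. 0. 0.]
(0.3, 0.47, 0.36) -> [-0.1596 -0.0906 -0.1291] [0. 0. 0.]
(0.42, 0.29, 0.36) -> [-0.3243 -0.2308 -0.1289] [0. 0. 0.]
(0.46, 0.1, 0.36) -> [-0.4149 -0.4025 -0.1288] [0. 0. 0.]
(0.47, -0.1, 0.34) -> [-0.4794 -0.5921 -0.1086] [0. 0. 0.]
(0.44, -0.27, 0.28) -> [-0.4971 -0.7638 -0.0484] [0. 0. 0.]
```

Emit:
{"name": "carry_out", "arguments": {
  "series": [
    [0, 0, -0.055, 0, 0, 0, 255],
    [0, 0, -0.11, 0, 0, 0, 255],
    [-0.04, -0.022, -0.13, 0, 0, 0, 255],
    [-0.08, -0.045, -0.13, 0, 0, 0, 255],
    [-0.12, -0.068, -0.13, 0, 0, 0, 255],
    [-0.16, -0.09, -0.13, 0, 0, 0, 255],
    [-0.2, -0.125, -0.13, 0, 0, 0, 255],
    [-0.24, -0.16, -0.13, 0, 0, 0, 255],
    [-0.28, -0.195, -0.13, 0, 0, 0, 255],
    [-0.32, -0.23, -0.13, 0, 0, 0, 255]
  ]
}}

```text
clock: 1.35
position: [0.4167, 0.2904, 0.3612]
tool_rot: [-3.142, -0.0, 2.864]
force: [1.3, 0.3, -0.3]
grip_width: 0.0002
```

Emit:
{"name": "carry_out", "arguments": {
  "series": [
    [-0.03, -0.05, 0, 0, 0, 0, 255],
    [-0.055, -0.1, 0, 0, 0, 0, 255],
    [-0.08, -0.15, 0, 0, 0, 0, 255],
    [-0.1, -0.2, 0, 0, 0, 0, 255],
    [-0.12, -0.25, 0, 0, 0, 0, 255],
    [-0.14, -0.3, 0.01, 0, 0, 0, 255],
    [-0.16, -0.355, 0.02, 0, 0, 0, 255],
    [-0.165, -0.41, 0.03, 0, 0, 0, 255],
    [-0.17, -0.46, 0.05, 0, 0, 0, 255],
    [-0.17, -0.5, 0.06, 0, 0, 0, 255]
  ]
}}

```text
clock: 2.6
position: [0.4414, -0.2371, 0.3003]
tool_rot: [-3.141, -0.001, 2.863]
force: [1.4, 0.8, 0.2]
grip_width: 0.0001
```

Run:
```python
from h import *
s=telemetry.observe(); print(s["qpos"].round(3),s["position"],s["tool_rot"],s["clock"],s["force"])
p,d=imaging.grab_frame("wrist"); cv2.imwrite("pics/w1.png",p); np.savez("w1.npz",p=p,d=d,pos=s["position"],rot=s["tool_rot"])
```

```text
[-0.031  0.273  0.507  1.85  -0.15   1.057  1.827] [ 0.44141139 -0.23714115  0.30034356] [-3.14126753e+00 -1.08187262e-03  2.86278922e+00] 2.6 [1.39912356 0.75319442 0.20545382]
```

View pics/w1.png

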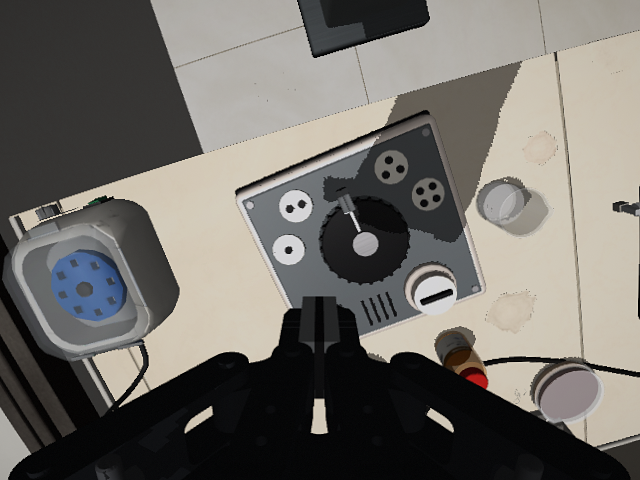

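```bash
cat >> h.py <<'E'
def wT(pos,rot):
    T=np.eye(4); T[:3,:3]=Ro.from_euler("xyz",rot).as_matrix(); T[:3,3]=pos
    return T@imaging.camera_info("wrist")["hand_eye"]
def loc(p,uv,rx=18,ry=18,th=None):
    g=p.min(2); x,y=uv; w=g[y-ry:y+ry+1,x-rx:x+rx+1]
    if th is None: th=cv2.threshold(w.copy(),0,255,cv2.THRESH_OTSU)[0]
    m=(w>th).astype(np.uint8)*255
    m=cv2.morphologyEx(m,cv2.MORPH_CLOSE,np.ones((9,9)))
    n,l,st,c=cv2.connectedComponentsWithStats(m); k=l[ry,rx] or 1+np.argmax(st[1:,4])
    return c[k]+[x-rx,y-ry],st[k]
E
python3 - <<'E'
from h import *
f=np.load("w1.npz"); T=wT(f["pos"],f["rot"]); ci=imaging.camera_info("wrist"); pr=np.load("pose.npz")
L={"one":(289,250),"two":(296,206),"three":(391,167),"four":(428,194)}
P={}
for k in L:
    c,st=loc(f["p"],L[k],20,20); P[k]=plane(ray("wrist",c,ci,T),.043); print(k,c.round(1),st,P[k].round(4))
c,st=loc(f["p"],(365,244),14,14); print("hub",c,st,plane(ray("wrist",c,ci,T),.054).round(4))
print("tab",plane(ray("wrist",(348,204),ci,T),.086).round(4))
q={"one":1.3,"two":.7,"three":-.7,"four":-1.3}
M=np.array([[-.084*np.cos(q[k]),-.084*np.sin(q[k])] for k in P]); w=np.array([P[k][:2] for k in P])
H=(M-M.mean(0)).T@(w-w.mean(0)); th=np.arctan2(H[0,1]-H[1,0],H[0,0]+H[1,1])
R=np.array([[np.cos(th),-np.sin(th)],[np.sin(th),np.cos(th)]]); t=w.mean(0)-R@M.mean(0)
print("yaw",th,"org",t,"res",(w-(M@R.T+t)).round(4)); np.savez("posew.npz",R=R,t=t,th=th)
print("key",R@[.078,-.07]+t)
im=cv2.resize(f["p"][150:290,250:450],None,fx=4,fy=4,interpolation=cv2.INTER_CUBIC); cv2.imwrite("pics/w1z.png",im)
im=f["p"][280:480,240:400]; cv2.imwrite("pics/w1f.png",cv2.resize(np.clip(im.astype(int)*4,0,255).astype(np.uint8),None,fx=3,fy=3))
E
```

```text
one [285.2 251. ] [  0   5  35  36 908] [ 0.4863 -0.2876  0.043 ]
two [294.3 205.2] [  0   0  36  41 912] [ 0.4399 -0.2629  0.043 ]
three [390.7 166.4] [   0    0   41   41 1061] [ 0.4282 -0.1548  0.043 ]
four [428.  192.8] [  0   0  41  41 996] [ 0.4659 -0.1228  0.043 ]
hub [365.05167173 243.8343465 ] [  0   0  29  29 658] [ 0.4988 -0.2012  0.054 ]
tab [ 0.4452 -0.2084  0.086 ]
yaw 0.11593198996834635 org [ 0.49813083 -0.20201007] res [[ 0.0011 -0.0026]
 [-0.0006  0.0003]
 [ 0.0001  0.0009]
 [-0.0006  0.0014]]
key [ 0.58370432 -0.26251773]
```

View pics/w1z.png

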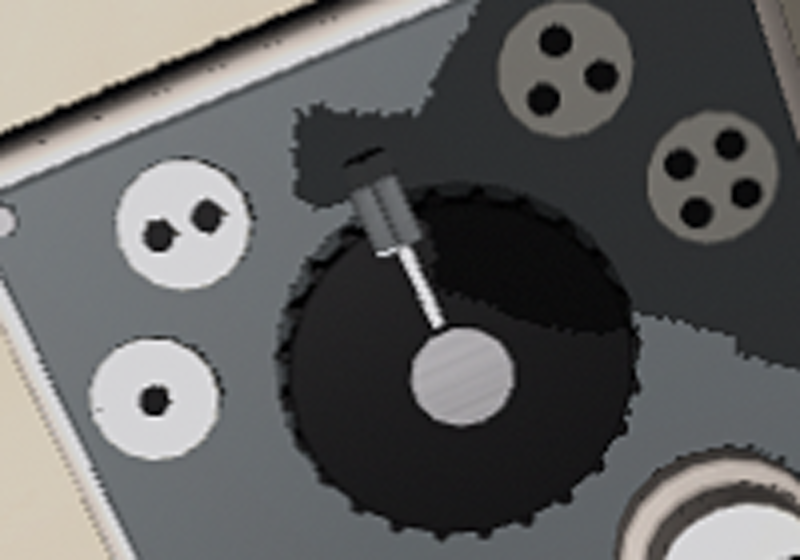

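View pics/w1f.png

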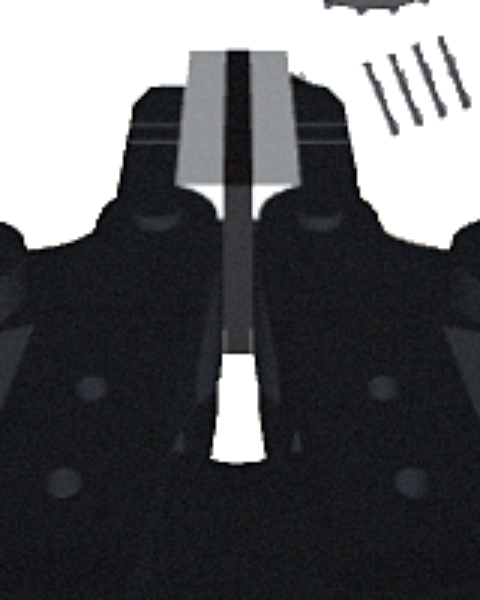

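```bash
cat >> h.py <<'E'
o=np.array([.499,-.204]); th0=.118
def push(q,D,z,r=.055):
    f=np.pi+th0+q; u=np.array([np.cos(f),np.sin(f)]); n=np.array([-u[1],u[0]])
    xy=o+r*u+D*n; return (round(xy[0],4),round(xy[1],4),z),f
def relp(L): 
    a=[push(*l) for l in L]; rel([x[0] for x in a],[x[1] for x in a])
E
python3 - <<'E'
from h import *
relp([(0.01,.036,.15),(0.01,.036,.06)])
E
```

```text
(np.float64(0.449), np.float64(-0.2467), 0.15) -> [-0.0112 -0.0021  0.1497] [-0.002 -0.002 -0.411]
(np.float64(0.449), np.float64(-0.2467), 0.06) -> [-0.0113 -0.0019  0.2397] [-0.002 -0.002 -0.411]
```

Emit:
{"name": "carry_out", "arguments": {
  "series": [
    [-0.003, 0, 0.04, 0, 0, -0.12, 255],
    [-0.006, -0.001, 0.08, 0, 0, -0.24, 255],
    [-0.01, -0.002, 0.12, 0, 0, -0.36, 255],
    [-0.011, -0.002, 0.15, 0, 0, -0.41, 255],
    [-0.011, -0.002, 0.18, 0, 0, -0.41, 255],
    [-0.011, -0.002, 0.21, 0, 0, -0.41, 255],
    [-0.011, -0.002, 0.23, 0, 0, -0.41, 255],
    [-0.011, -0.002, 0.24, 0, 0, -0.41, 255],
    [-0.011, -0.002, 0.24, 0, 0, -0.41, 255]
  ]
}}

```text
clock: 3.78
position: [0.4522, -0.2403, 0.0611]
tool_rot: [3.141, -0.001, -3.01]
force: [-0.5, -0.9, 0.3]
grip_width: -0.0
```

Run:
```python
from h import *
s=telemetry.observe(); print(s["qpos"].round(3),s["position"],s["tool_rot"],s["clock"],s["force"])
p,d=imaging.grab_frame("wrist"); cv2.imwrite("pics/w2.png",p); np.savez("w2.npz",p=p,d=d,pos=s["position"],rot=s["tool_rot"])
p,d=imaging.grab_frame("side"); cv2.imwrite("pics/s2.png",cv2.resize(p[200:380,220:440],None,fx=3,fy=3,interpolation=cv2.INTER_CUBIC))
relp([(0.01,.022,.06),(0.01,.018,.06)])
```

```text
[ 0.182  0.629  0.26   2.031 -0.309  0.52   2.367] [ 0.45223016 -0.24025389  0.06108623] [ 3.14123036e+00 -7.50918628e-04 -3.00953371e+00] 3.775 [-0.54270831 -0.85177484  0.31545219]
(np.float64(0.4473), np.float64(-0.2328), 0.06) -> [0.0044 0.0084 0.0019] [-0.     0.001  0.004]
(np.float64(0.4467), np.float64(-0.2289), 0.06) -> [0.0045 0.0123 0.0019] [-0.     0.001  0.004]
```

View pics/w2.png

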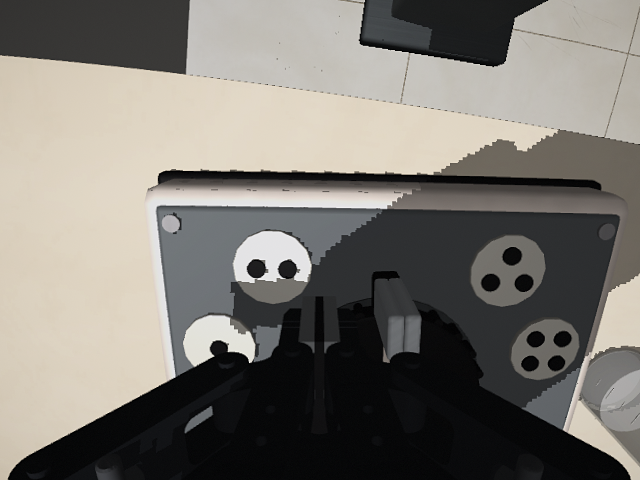

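View pics/s2.png

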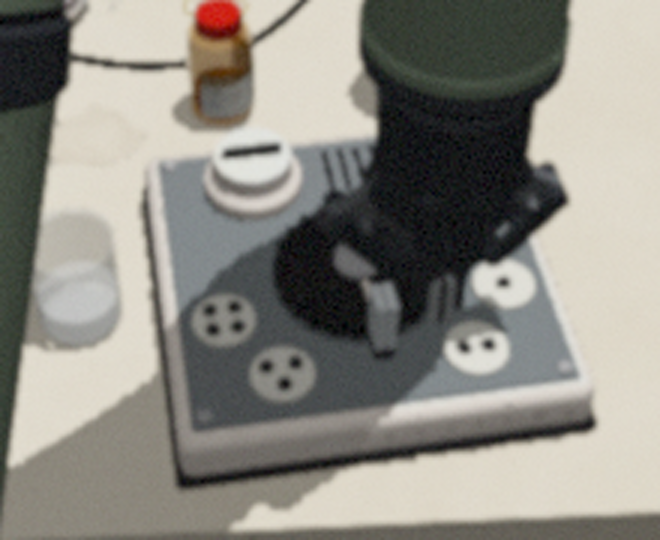

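Run:
```python
from h import *
s=telemetry.observe(); print(s["position"],s["qd"].round(3))
relp([(0.01,.024,.06),(0.01,.02,.06),(-.06,.02,.06),(-.13,.02,.06),(-.2,.02,.06),(-.27,.02,.06),(-.34,.02,.06),(-.4,.02,.06)])
```

```text
[ 0.45274387 -0.24050431  0.06192759] [-0.001 -0.006  0.003 -0.002  0.001 -0.003  0.002]
(np.float64(0.4475), np.float64(-0.2348), 0.06) -> [0.0044 0.0063 0.0019] [-0.     0.001  0.004]
(np.float64(0.447), np.float64(-0.2309), 0.06) -> [0.0044 0.0103 0.0019] [-0.     0.001  0.004]
(np.float64(0.4453), np.float64(-0.2272), 0.06) -> [0.0056 0.0142 0.0019] [-0.     0.001  0.074]
(np.float64(0.4438), np.float64(-0.2233), 0.06) -> [0.0066 0.0182 0.0019] [-0.     0.001  0.144]
(np.float64(0.4425), np.float64(-0.2194), 0.06) -> [0.0074 0.0223 0.0019] [-0.     0.001  0.214]
(np.float64(0.4416), np.float64(-0.2154), 0.06) -> [0.0077 0.0264 0.0019] [-0.     0.001  0.284]
(np.float64(0.4409), np.float64(-0.2114), 0.06) -> [0.0079 0.0304 0.0019] [-0.     0.001  0.354]
(np.float64(0.4406), np.float64(-0.2079), 0.06) -> [0.0077 0.0339 0.0019] [-0.     0.001  0.414]
```

Emit:
{"name": "carry_out", "arguments": {
  "series": [
    [0.0045, 0.006, 0.002, 0, 0, 0, 255],
    [0.0045, 0.01, 0.002, 0, 0, 0, 255],
    [0.0055, 0.014, 0.002, 0, 0, 0.07, 255],
    [0.0065, 0.018, 0.002, 0, 0, 0.14, 255],
    [0.0075, 0.022, 0.002, 0, 0, 0.21, 255],
    [0.0077, 0.0265, 0.002, 0, 0, 0.28, 255],
    [0.008, 0.0305, 0.002, 0, 0, 0.35, 255],
    [0.0077, 0.034, 0.002, 0, 0, 0.41, 255],
    [0.0077, 0.034, 0.002, 0, 0, 0.41, 255]
  ]
}}

```text
clock: 5.0
position: [0.4404, -0.2072, 0.0595]
tool_rot: [-3.142, 0.0, 2.865]
force: [0.2, -0.5, -0.7]
grip_width: -0.0001
```

Run:
```python
from h import *
s=telemetry.observe(); print(s["position"],s["tool_rot"],s["clock"],s["force"],s["qd"].round(3))
p,d=imaging.grab_frame("wrist"); cv2.imwrite("pics/w3.png",p); np.savez("w3.npz",p=p,d=d,pos=s["position"],rot=s["tool_rot"])
p,d=imaging.grab_frame("side"); cv2.imwrite("pics/s3.png",cv2.resize(p[200:380,220:440],None,fx=3,fy=3,interpolation=cv2.INTER_CUBIC))
```

```text
[ 0.44035079 -0.20720868  0.05947364] [-3.14158761e+00  5.11728605e-05  2.86463316e+00] 5.0 [ 0.15369696 -0.48758914 -0.74066389] [ 0.013  0.002 -0.012 -0.007  0.009 -0.002  0.03 ]
```

View pics/w3.png

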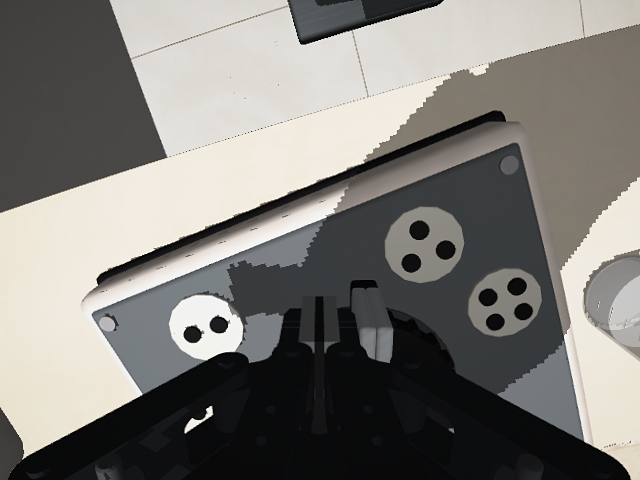

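View pics/s3.png

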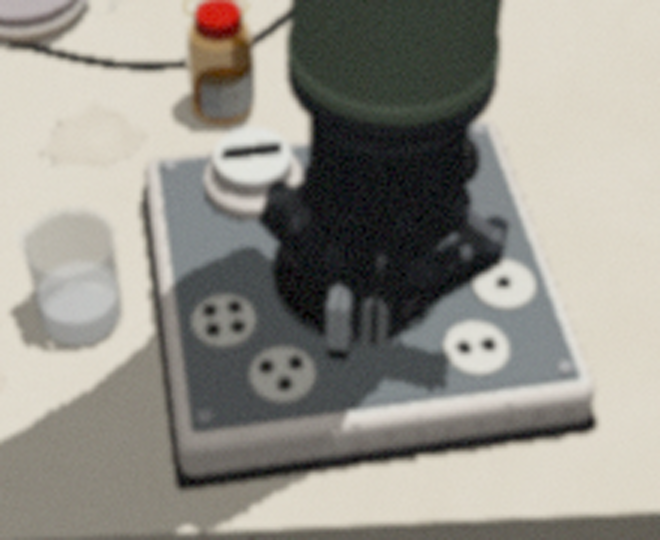

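Run:
```python
from h import *
p=np.load("w3.npz")["p"]; im=p[260:390,260:480]
cv2.imwrite("pics/w3z.png",cv2.resize(np.clip(im.astype(int)*2,0,255).astype(np.uint8),None,fx=3.6,fy=3.6,interpolation=cv2.INTER_CUBIC))
```

```text
(no output)
```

View pics/w3z.png

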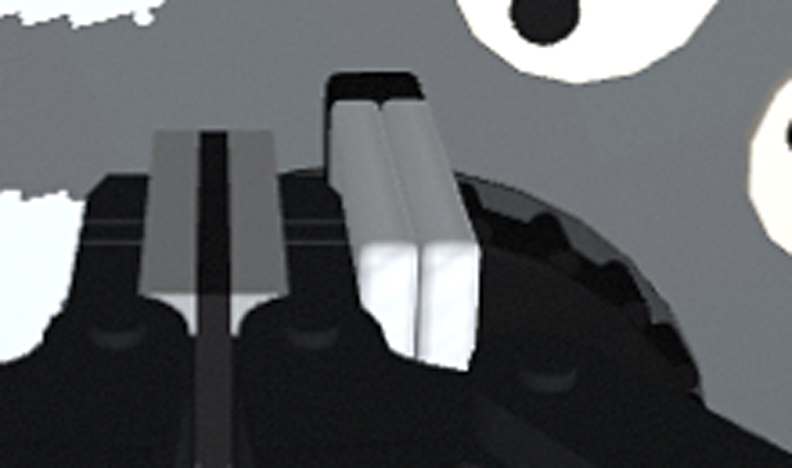

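```bash
cat >> h.py <<'E'
def tabq(fn,uv):
    f=np.load(fn); T=wT(f["pos"],f["rot"]); ci=imaging.camera_info("wrist")
    w=plane(ray("wrist",uv,ci,T),.086)
    for oo in (np.array([.4981,-.2020]),):
        v=w[:2]-oo; q=(np.arctan2(v[1],v[0])-np.pi-th0+np.pi)%(2*np.pi)-np.pi
        print(w.round(4),"r",np.hypot(*v).round(4),"q",q.round(3))
E
python3 - <<'E'
from h import *
tabq("w3.npz",(376.1,328)); tabq("w3.npz",(360.6,328)); tabq("w3.npz",(392.8,328))
f=np.load("w3.npz"); ci=imaging.camera_info("wrist"); T=wT(f["pos"],f["rot"])
c,st=loc(f["p"],(424,244),42,42); print(c,plane(ray("wrist",c,ci,T),.043))
relp([(-.4,.02,.06),(-.6,.02,.06)])
E
```

```text
[ 0.4369 -0.1847  0.086 ] r 0.0636 q -0.393
[ 0.4354 -0.1898  0.086 ] r 0.0639 q -0.31
[ 0.4385 -0.1792  0.086 ] r 0.0638 q -0.483
[423.5290611 243.869846 ] [ 0.42793258 -0.15494909  0.043     ]
(np.float64(0.4406), np.float64(-0.2079), 0.06) -> [-0.0002 -0.0004 -0.0005] [0.    0.    0.006]
(np.float64(0.441), np.float64(-0.1962), 0.06) -> [ 0.0026  0.011  -0.0005] [0.    0.    0.206]
```

Run:
```python
from h import *
relp([(q,.02,.06) for q in (-.46,-.52,-.58,-.64,-.69,-.71)]+[(-.7,.045,.06)])
```

```text
(np.float64(0.4405), np.float64(-0.2044), 0.06) -> [ 0.0009  0.0029 -0.0005] [0.    0.    0.066]
(np.float64(0.4406), np.float64(-0.2009), 0.06) -> [ 0.0017  0.0063 -0.0005] [0.    0.    0.126]
(np.float64(0.4409), np.float64(-0.1974), 0.06) -> [ 0.0024  0.0098 -0.0005] [0.    0.    0.186]
(np.float64(0.4414), np.float64(-0.1939), 0.06) -> [ 0.0029  0.0133 -0.0005] [0.    0.    0.246]
(np.float64(0.4419), np.float64(-0.191), 0.06) -> [ 0.0032  0.0162 -0.0005] [0.    0.    0.296]
(np.float64(0.4422), np.float64(-0.1899), 0.06) -> [ 0.0032  0.0173 -0.0005] [0.    0.    0.316]
(np.float64(0.4283), np.float64(-0.2114), 0.06) -> [ 0.0107 -0.0071 -0.0005] [0.    0.    0.306]
```

Emit:
{"name": "carry_out", "arguments": {
  "series": [
    [0.001, 0.003, 0, 0, 0, 0.065, 255],
    [0.0017, 0.0063, 0, 0, 0, 0.125, 255],
    [0.0024, 0.0098, 0, 0, 0, 0.185, 255],
    [0.0029, 0.0133, 0, 0, 0, 0.245, 255],
    [0.0032, 0.016, 0, 0, 0, 0.295, 255],
    [0.0032, 0.0165, 0, 0, 0, 0.3, 255],
    [0.0032, 0.0165, 0, 0, 0, 0.3, 255]
  ]
}}

```text
clock: 5.98
position: [0.4418, -0.191, 0.0593]
tool_rot: [3.142, 0.0, 2.565]
force: [-0.6, -0.3, 0.4]
grip_width: 0.0
```

Run:
```python
from h import *
s=telemetry.observe(); print(s["position"],s["tool_rot"],s["clock"],s["force"],s["qd"].round(3))
p,d=imaging.grab_frame("wrist"); np.savez("w4.npz",p=p,d=d,pos=s["position"],rot=s["tool_rot"])
im=p[230:390,260:480]
cv2.imwrite("pics/w4z.png",cv2.resize(np.clip(im.astype(int)*2,0,255).astype(np.uint8),None,fx=3.6,fy=3.6,interpolation=cv2.INTER_CUBIC))
```

```text
[ 0.44179102 -0.19098701  0.0593444 ] [3.14158235e+00 7.90085103e-05 2.56527257e+00] 5.975 [-0.5545258  -0.33092169  0.44540797] [ 0.002 -0.001 -0.002 -0.002 -0.003 -0.001 -0.001]
```

View pics/w4z.png

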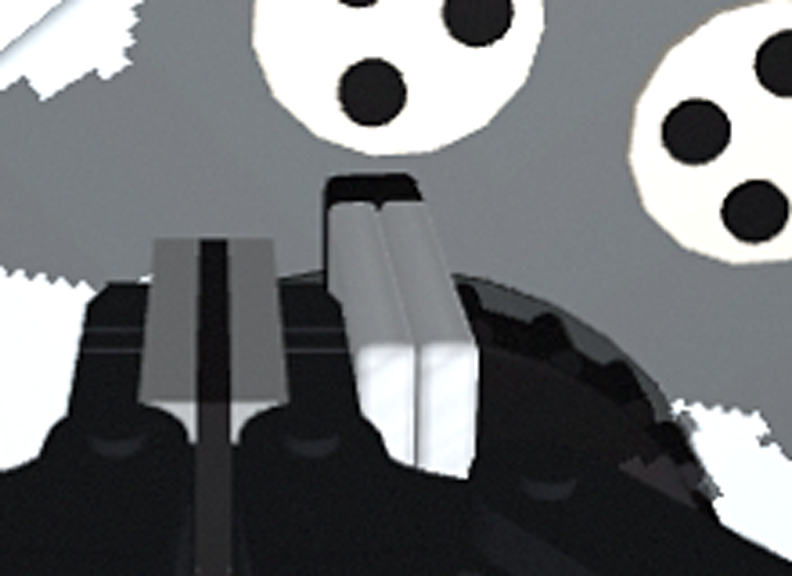

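Run:
```python
from h import *
tabq("w4.npz",(375.5,325.8))
f=np.load("w4.npz"); ci=imaging.camera_info("wrist"); T=wT(f["pos"],f["rot"])
c,st=loc(f["p"],(370,230),44,44); w=plane(ray("wrist",c,ci,T),.043);v=w[:2]-[.4981,-.2020]; print(c,w, np.arctan2(v[1],v[0])-np.pi-th0)
rel([(.56,-.24,.2)],[2.565])
```

```text
[ 0.4439 -0.168   0.086 ] r 0.064 q -0.679
[369.83847249 233.95185009] [ 0.42833343 -0.1546401   0.043     ] -0.7143786898386871
(0.56, -0.24, 0.2) -> [-0.1258  0.0234 -0.1406] [ 0.  0. -0.]
```

Emit:
{"name": "carry_out", "arguments": {
  "series": [
    [0, 0.0008, 0, 0, 0, 0.01, 255],
    [0, 0.0015, 0, 0, 0, 0.02, 255],
    [0, 0.0015, 0, 0, 0, 0.02, 255],
    [0, -0.004, 0, 0, 0, 0.02, 255],
    [0, -0.014, 0, 0, 0, 0.02, 255],
    [0, -0.024, 0, 0, 0, 0.02, 255],
    [0, -0.024, -0.03, 0, 0, 0.02, 255],
    [0, -0.024, -0.08, 0, 0, 0.02, 255],
    [0, -0.024, -0.14, 0, 0, 0.02, 255],
    [0, -0.024, -0.14, 0, 0, 0.02, 255]
  ]
}}

```text
clock: 7.28
position: [0.4299, -0.2122, 0.2026]
tool_rot: [3.139, 0.006, 2.543]
force: [-0.6, 0.5, -0.8]
grip_width: -0.0
```

Run:
```python
from h import *
p,d=imaging.grab_frame("wrist")
s=telemetry.observe(); print(s["position"],s["tool_rot"],s["clock"],s["force"],s["qd"].round(3))
p,d=imaging.grab_frame("wrist"); np.savez("w5.npz",p=p,d=d,pos=s["position"],rot=s["tool_rot"])
cv2.imwrite("pics/w5.png",p)
```

```text
[ 0.42916956 -0.21146498  0.20067501] [3.13990622e+00 2.88646792e-03 2.54384627e+00] 7.325 [-0.60186711  0.284802   -0.84926438] [ 0.018  0.049 -0.036  0.03  -0.016 -0.022  0.011]
```

View pics/w5.png

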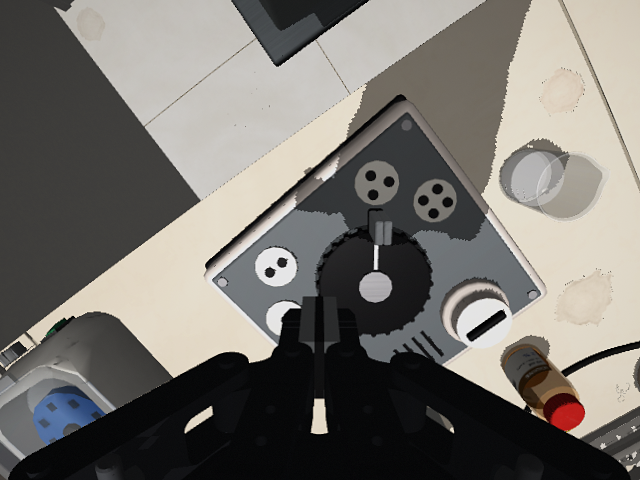

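Run:
```python
from h import *
r1,r2=ray("side",(368.8,248.1)),ray("scene",(352.6,236.2)); print(tri(r1,r2),plane(r1,.056))
f=np.load("w5.npz"); T=wT(f["pos"],f["rot"]); ci=imaging.camera_info("wrist")
tabq("w5.npz",(382.5,245)) 
for uv,z in(((376,287.5),.054),((376.8,248),.0525),((377,183),.043)): print(plane(ray("wrist",uv,ci,T),z))
rel([(.57,-.25,.22),(.57,-.25,.15)],[3.0,3.0])
```

```text
(array([ 0.58445618, -0.26655547,  0.05789831]), np.float64(0.00022692208899825718)) [ 0.58652057 -0.26694778  0.056     ]
[ 0.4596 -0.1762  0.086 ] r 0.0464 q -0.709
[ 0.49968666 -0.20081507  0.054     ]
[ 0.47134604 -0.18237965  0.0525    ]
[ 0.4290585  -0.15443851  0.043     ]
(0.57, -0.25, 0.22) -> [-0.1388  0.0474 -0.0203] [ 0.001  0.001 -0.456]
(0.57, -0.25, 0.15) -> [-0.1387  0.0474  0.0497] [ 0.001  0.001 -0.456]
```

Run:
```python
from h import *
rel([(.585,-.265,.20),(.585,-.265,.09)],[3.0,3.0])
```

```text
(0.585, -0.265, 0.2) -> [-0.1596  0.0435 -0.0003] [ 0.001  0.001 -0.456]
(0.585, -0.265, 0.09) -> [-0.1595  0.0434  0.1097] [ 0.001  0.001 -0.456]
```

Emit:
{"name": "carry_out", "arguments": {
  "series": [
    [-0.035, 0.01, 0, 0, 0, -0.1, 255],
    [-0.075, 0.02, 0, 0, 0, -0.2, 255],
    [-0.115, 0.03, 0, 0, 0, -0.32, 255],
    [-0.15, 0.04, 0, 0, 0, -0.44, 255],
    [-0.16, 0.0435, 0, 0, 0, -0.456, 255],
    [-0.16, 0.0435, 0.04, 0, 0, -0.456, 255],
    [-0.16, 0.0435, 0.08, 0, 0, -0.456, 255],
    [-0.16, 0.0435, 0.105, 0, 0, -0.456, 255],
    [-0.16, 0.0435, 0.11, 0, 0, -0.456, 255],
    [-0.16, 0.0435, 0.11, 0, 0, -0.456, 255]
  ]
}}

```text
clock: 8.62
position: [0.585, -0.2653, 0.0895]
tool_rot: [-3.142, -0.0, 2.999]
force: [-0.2, 0.3, 0.7]
grip_width: 0.0001
```

Run:
```python
from h import *
for n in("side","scene"):
    p,d=imaging.grab_frame(n); q=p[200:380,220:440] if n=="side" else p[190:330,260:450]
    cv2.imwrite(f"pics/{n}6.png",cv2.resize(q,None,fx=3.5,fy=3.3,interpolation=cv2.INTER_CUBIC))
s=telemetry.observe(); print(s["position"],s["tool_rot"],s["clock"],s["force"],s["qd"].round(3))
```

```text
[ 0.58567092 -0.26539672  0.09028987] [-3.14134001e+00  1.15454662e-03  2.99927971e+00] 8.725 [ 0.18713699 -0.21803097  1.07144671] [-0.003 -0.004 -0.002 -0.002  0.001 -0.001  0.001]
```

View pics/side6.png

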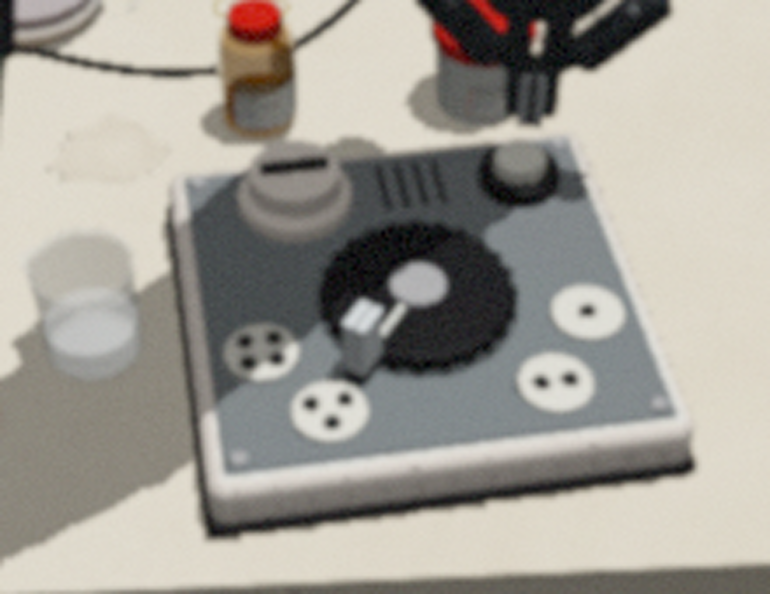

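View pics/scene6.png

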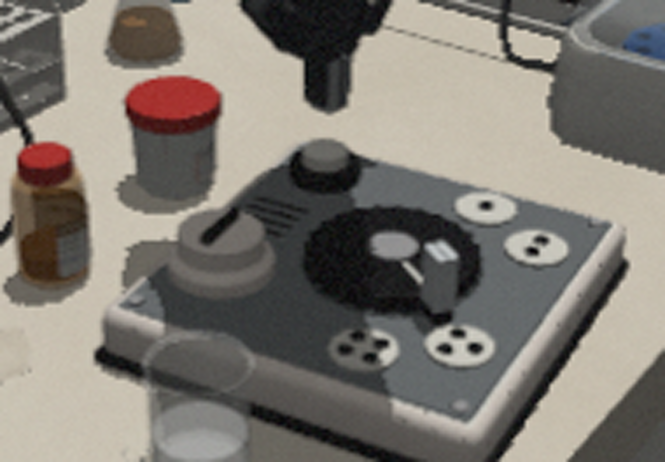

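Emit:
{"name": "carry_out", "arguments": {
  "series": [
    [0, 0, 0.01, 0, 0, 0, 255],
    [0, 0, 0.02, 0, 0, 0, 255],
    [0, 0, 0.027, 0, 0, 0, 255],
    [0, 0, 0.031, 0, 0, 0, 255],
    [0, 0, 0.034, 0, 0, 0, 255],
    [0, 0, 0.036, 0, 0, 0, 255],
    [0, 0, 0.036, 0, 0, 0, 255]
  ]
}}

```text
clock: 9.6
position: [0.5854, -0.2651, 0.0555]
tool_rot: [3.141, 0.001, 2.999]
force: [-14.6, 9.2, 39.0]
grip_width: -0.0001
```

Run:
```python
from h import *
s=telemetry.observe(); print(s["position"],s["force"],s["moment"])
for n in("side","scene"):
    p,d=imaging.grab_frame(n); q=p[210:290,320:420] if n=="side" else p[190:270,310:410]
    cv2.imwrite(f"pics/{n}7.png",cv2.resize(q,None,fx=6,fy=6,interpolation=cv2.INTER_CUBIC))
s=telemetry.observe(); print(s["position"],s["tool_rot"],s["clock"],s["force"],s["qd"].round(3))
```

```text
[ 0.58538674 -0.26511207  0.05548265] [-14.55186053   9.22076744  38.99628491] [ 1.87729354  3.01488452 -0.02877842]
[ 0.58545198 -0.26509703  0.05549234] [3.14070129e+00 7.77681347e-04 2.99949575e+00] 9.7 [-13.30596109   8.26636049  39.54822354] [ 0.    -0.001 -0.     0.     0.001 -0.001  0.   ]
```

View pics/side7.png

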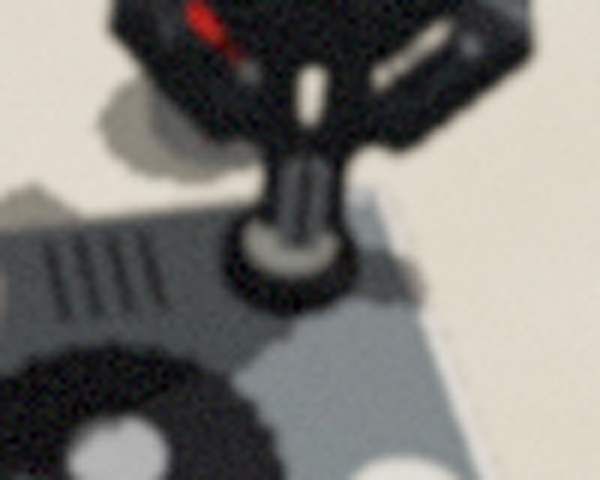

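View pics/scene7.png

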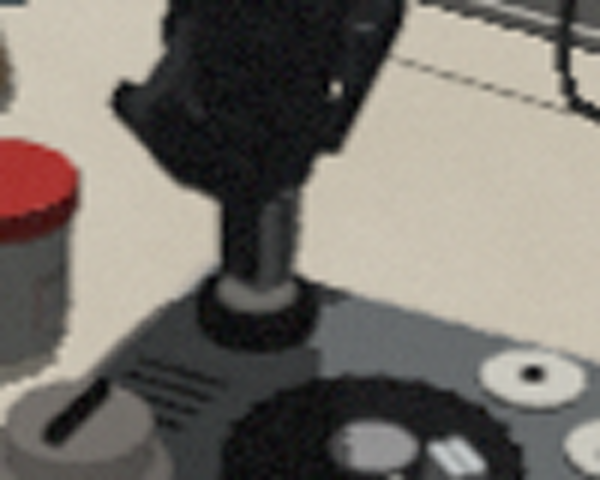

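Emit:
{"name": "carry_out", "arguments": {
  "series": [
    [0, 0, -0.004, 0, 0, 0, 255],
    [0, 0, -0.01, 0, 0, 0, 255],
    [0, 0, -0.03, 0, 0, 0, 255],
    [0, 0, -0.07, 0, 0, 0, 255],
    [0, 0, -0.12, 0, 0, 0, 255],
    [0, 0, -0.16, 0, 0, 0, 255],
    [0, 0, -0.17, 0, 0, 0, 255],
    [0, 0, -0.17, 0, 0, 0, 255],
    [0, 0, -0.17, 0, 0, 0, 255]
  ]
}}

```text
clock: 10.82
position: [0.585, -0.2648, 0.2224]
tool_rot: [3.141, -0.001, 3.0]
force: [-0.5, -0.6, 0.1]
grip_width: 0.0001
```

Run:
```python
from h import *
ims=[]
for n in("side","scene"):
    p,d=imaging.grab_frame(n); q=p[200:360,220:430] if n=="side" else p[190:350,250:460]
    ims.append(cv2.resize(q,(400,305),interpolation=cv2.INTER_CUBIC))
    np.savez(n+"8.npz",p=p,d=d)
cv2.imwrite("pics/f8.png",np.hstack(ims))
s=telemetry.observe(); print(s["position"],s["clock"],s["force"],s["qd"].round(3))
for n,u in(("side",(369,248)),("scene",(352,236))):
    a=np.load(n+"0.npz")["d"];b=np.load(n+"8.npz")["d"]; x,y=u
    print(n,"key depth before/after",np.median(a[y-2:y+3,x-2:x+3]),np.median(b[y-2:y+3,x-2:x+3]))
# label three / pointer
p=np.load("side8.npz")["p"]; c,_=loc(p,(314,324),13,11); print("label3",plane(ray("side",c),.043))
```

```text
[ 0.58499368 -0.26490321  0.22229189] 10.925 [-0.5051722   0.82971485 -0.03188569] [ 0.001  0.001 -0.001 -0.003  0.    -0.001 -0.   ]
side key depth before/after 0.88436353 0.88452375
scene key depth before/after 0.9416318 0.9402145
label3 [ 0.43003619 -0.15738591  0.043     ]
```

View pics/f8.png

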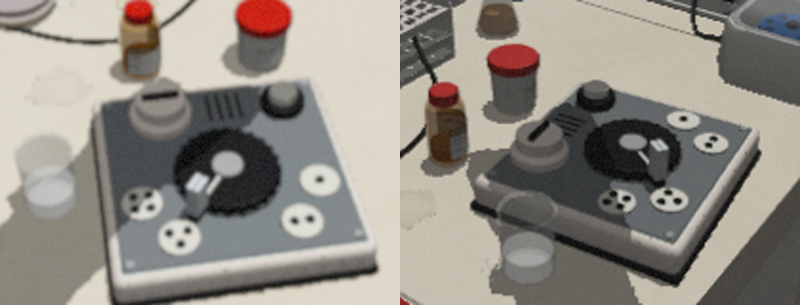

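Run:
```python
from h import *
for n,u in(("side",(369,248)),("scene",(352,236))):
    ci=imaging.camera_info(n); b=np.load(n+"8.npz")["d"]; a=np.load(n+"0.npz")["d"]; x,y=u
    for dd in (a,b):
        k=cv2.undistortPoints(np.array([[u]],float),ci["mtx"],ci["dist_coeffs"])[0,0]; z=np.median(dd[y-2:y+3,x-2:x+3])
        print(n,(ci["extrinsics"]@[k[0]*z,k[1]*z,z,1])[:3].round(4))
    # label height bias
    for u2 in ([(314,327),(296,300)] if n=="side" else [(400,278),(330,257)]): 
        k=cv2.undistortPoints(np.array([[u2]],float),ci["mtx"],ci["dist_coeffs"])[0,0]; z=a[u2[1],u2[0]]; print("  chk",(ci["extrinsics"]@[k[0]*z,k[1]*z,z,1])[:3].round(4))
```

```text
side [ 0.5793 -0.2659  0.0634]
side [ 0.5795 -0.2659  0.0633]
  chk [ 0.4226 -0.1584  0.0436]
  chk [ 0.4786 -0.1301  0.0453]
scene [ 0.5811 -0.2593  0.0629]
scene [ 0.5804 -0.2582  0.0636]
  chk [ 0.4381 -0.2085  0.0454]
  chk [ 0.565  -0.1599  0.0693]
```

```bash
python3 -c "
from workcell import ticket; print(ticket.job_done())"
```

```text
the job is handed in; nothing more can be done
None
```

The tab now points at the three-dot label. I pressed the read key to its stop once and it came back up, and I handed the job in at about 11 s on the robot's clock. No verdict was reported.

- **Tab:** I pushed it with the outside of the closed fingers in three short arcs, never pinching, from q ≈ 0 to about -0.71. After backing off, the wheel's white radial line and the hub-to-label direction agreed within about 0.01 rad, or about 1 mm at the label. The final pictures still show the tab at the three-dot label.
- **Read key:** The fingertip reached z = 0.0555. The depth images put the key top at about 0.062 to 0.063, so the travel was about 6 mm. The wrist read 39 N up there, with about 17 N sideways. That is well above the 5 N the key needs but within the limits, so I took the key as fully down. After retracting, the depth at the key matched the starting value within 1.5 mm.
- **Bystanders:** In the last pictures the beaker, cup and bottle stand upright and show no visible shift; I did not measure this. The arm ended clear of everything at z = 0.22, with only sensor noise on the wrist force.
- **Disagreements:** The wrist camera placed the wheel about 2 to 4 mm away from where the fixed cameras did, so I used the average. My two-view estimate of the key top, 0.058, was about 5 mm below the depth reading, so contact came earlier than planned.

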